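# Snap a spool hub together in the bench hand press

## Task

Stand the two-part spool hub upright, cap up, fully down in the round nest of the hand press, then press the upper handle down so that the press closes the cap until its resistance peaks and gives and the cap is snapped fully home. Squeeze gently: ease off once it has given, never close the cap with the gripper itself and never lean hard on the handle. Finally let the handle come all the way back up, leave the hub standing in the nest, and do not disturb the other things on the bench.

Things in the scene. Friction and masses are not known exactly. Their poses are not given: they have to be found in the camera images.
- hub_mid (a point): Centre of the loose spool hub's white plastic lower half: an upright cylinder 36 mm across and 40 mm high (this point is 20 mm above its underside), about 0.2 kg. A narrower cap, 26 mm across, stands 12.5 mm proud of its flat top before snapping and 5 mm proud when home. z axis up. Pick it by the lower half.
- cap (a joint): How far the cap has been pushed into the hub, m: 0 = standing proud, 0.0075 = fully home. Pushing it takes a rising force, at most about 20 N on the cap at about 0.003 to 0.004, then the resistance falls away and beyond about 0.006 the cap pulls itself home and stays there; short of that it springs back out. Once it is home the force rises again, steeply.
- nest (a point): Centre of the floor of the press's round nest, 14 mm above the bench, 39 mm inside, with a 6 mm high, 5 mm thick steel wall. The press is fixed. This frame's x axis points (level) from the hinge to the handle end, y along the hinge axis, z up. The fixed lower handle lies under it, x from -123 to +147 mm, 60 mm wide, 14 mm high (26 mm at its black grip, x 50 to 120 mm).
- pivot (a point): Hinge between the two handles, on its axis, 80 mm above the bench and 90 mm from the nest centre (at x = -90 mm in the nest's frame), between two cheeks that reach up to 94 mm above the bench.
- lever: Upper handle; origin on the hinge axis, own z along the lever to its free end, own x out of the face that looks at the nest. A weak spring holds it upright and raises it by itself when let go. Steel bar 14 mm thick, 22 mm wide; black grip 44 mm wide, 14 mm thick, from 130 to 205 mm from the hinge. Its foot, 90 mm from the hinge, meets the cap with the lever near level.
- grip (a point): Point on the grip's outer face (away from the nest; on top when closed), 170 mm from the hinge, mid-width: push here. The spring takes about 2 N here, the snap about 12 N more; over 26 N is too hard. The foot's screw is set differently each time (unknown, +-8 mm), so the cap bottoms with the lever anywhere between about 0.1 rad below level and 0.12 rad above.
- reel: Bystander: small empty black reel, 60 mm across, 30 mm high, lying flat; origin at its underside.
- screwdriver: Bystander: screwdriver lying on the bench.
- pot: Bystander: grey screw-lid pot, 44 mm across, 75 mm high; origin at its underside.

How it is judged:
By the outcome, as a careful person would: the job done as asked, in the order asked, and still so for the second after the job is handed in, with the robot touching nothing.
It also fails if it takes over 72 s, if anything falls off the work surface, if the arm or the gripper's body presses on something with over 40 N, if the wrist force passes 120 N, or if a joint passes its speed limit or range.

## Robot

A 6-joint arm with a two-finger parallel gripper is mounted at the origin on the work surface. World frame = base frame: x ahead of the robot, y to its left, z up, the work surface at z = 0. Lengths are in m, angles in degrees, forces in N, time in s.
With the tool pointing down it reaches from about 0.25 to 0.725 m from the base axis. Payload 9.7 kg.
Tool frame: the origin (TCP) lies between the finger pads; the fingertips stand 17 mm ahead of it and the grasp point (between the pads) lies 2 mm behind it; z points along the fingers, y is the direction in which the jaws open and shut (so a half turn about z gives the same grasp; the last joint's range is limited). The gripper opens to 85 mm and grips with 20 to 120 N. Pads are 22 mm wide; open, the fingers measure 114 mm over their backs; the gripper's body (76 mm by 85 mm) begins 54 mm behind the grasp point. The pads swing forward as they close: fully open they stand 13 mm farther back than shut.
Start: joints at [-72.193, 4.979, 10.078, 95.1, 0, 90], TCP at [0.168, -0.524, 0.248] pointing down, gripper open.
Joint ranges: [-179.16, 179.16], [-48.56, 103.87], [-65.8, 70.77], [-126.05, 130.52], [-82.76, 87.17], [-180, 180]. Speed limits (degrees/s): [127.2, 127.2, 147.25, 180, 180, 180].

## Interface

Orientations are given as [roll, pitch, yaw] about the fixed x, y, z axes, in that order (R = Rz(yaw) Ry(pitch) Rx(roll)).
In Python, from workcell import monitor, cams, order gives the robot as it stands. The module is installed in compiled form; this text tells all that it offers.
- The arm moves only by the shell command python3 -m handwheel 'ROWS' [OPENING] [FORCE]. ROWS is JSON, a list of rows, each a list of 6 numbers: the shift along the tool's x, y, z in m, then the turn, a rotation vector about the tool's x, y, z in degrees. In form: [[tx, ty, tz, wx, wy, wz], ...]. A call has exactly 8 rows; each row shifts and turns the commanded pose from where the row before left it, along the tool's axes as they then stand; what a row does not reach is not made up. A row lasts 1/12 s, in which the tool goes at most 41.7 mm and 7.16 degrees, less where a joint would pass 70% of its speed; a pose out of reach is approached as far as the arm can. A call is refused whole if a number of a shift passes 0.0417 or a number of a turn 7.16, either way. A call with a gripper value outside its range is refused whole. OPENING is the opening, from -1 (shut) to 1 (fully open), set as the call begins (- or left out, the last holds). The fingers move at their own pace and stop on an object; FORCE is the grip in N (left out, the last holds). Time passes only in rows, so rows that do not move let the fingers close, or fill a call up. It gives the time, the measured TCP pose, the force and the opening at its end, in the units of the state.
- monitor.get_obs(): the state, without advancing time (a new reading comes with each control period).
- cams.camera(name): name is "scene" or "top"; returns a dict with "img" (384x512x3 uint8, red, green, blue), "depth" (384x512 float32, m along the optical axis (not along the pixel's ray), 0 where there is no reading), "fx", "fy", "cx", "cy" (pixels), "rvec" (rotation vector, rad) and "tvec" (3), from world to camera coordinates, as OpenCV has them. Camera axes: x right, y down, z forward; pixel columns grow to the right and rows downward; lengths in m; the calibration is good to about 2 mm. A picture is of the moment at which its call begins.
- order.job_done(): hands the job in, once; it reports no verdict.
The state is a dict: "time": time; "q": joint angles; "qd": joint speeds; "joint_efforts": joint torques, N m; "ee_pos": TCP position; "tcp_rot": TCP orientation; "wrist_force": force on the tool from outside, world axes, zero at the start; "torque": the same for the moment, N m; "opening": finger opening in m.
Only numpy, scipy, OpenCV 4.12 (cv2) and the standard library are available. Lean on these libraries where they do the work, as an engineer would, in place of code of your own. Each camera call takes 0.05 s, during which the arm holds its last target. There are 200 camera calls.

## Working session

There is one attempt and no reset: what is moved stays moved. The work goes in short steps, Python scripts to look and compute and a shell command to move; the robot and the scene stay as the last step left them, time stands still between calls to the robot, and variables do not carry over. Pictures are saved under pics/ and viewed, about 8 in all and at most 12, crops included, and the job is handed in when it is done.

```bash
mkdir -p pics; cat > h.py <<'E'
import numpy as np, cv2
from workcell import monitor, cams, order
from scipy.spatial.transform import Rotation as Rot
def cloud(c):
    R=cv2.Rodrigues(np.array(c["rvec"],float))[0]; t=np.array(c["tvec"],float).ravel()
    v,u=np.mgrid[0:384,0:512]; d=c["depth"].astype(float)
    P=np.stack([(u-c["cx"])/c["fx"]*d,(v-c["cy"])/c["fy"]*d,d],-1)
    W=(P-t)@R
    W[d==0]=np.nan
    return W
def snap(n,f=None):
    c=cams.camera(n)
    if f: cv2.imwrite("pics/"+f,c["img"][:,:,::-1])
    return c
E
python3 - <<'E'
from h import *
a=snap("scene");b=snap("top")
im=np.vstack([a["img"],b["img"]])[:,:,::-1]
cv2.imwrite("pics/a.png",cv2.resize(np.hstack([a["img"],b["img"]])[:,:,::-1],(800,300)))
cv2.imwrite("pics/scene.png",cv2.resize(a["img"][:,:,::-1],(800,600)))
cv2.imwrite("pics/top.png",cv2.resize(b["img"][:,:,::-1],(800,600)))
np.savez("c0.npz",a=cloud(a),b=cloud(b),ai=a["img"],bi=b["img"])
print(monitor.get_obs())
for c in(a,b): 
  R=cv2.Rodrigues(np.array(c["rvec"],float))[0];print(-R.T@np.ravel(c["tvec"]),R[2])
E
```

```text
{'time': 0.1, 'q': array([-7.21925652e+01,  5.00771967e+00,  1.00404389e+01,  9.50992214e+01,
        3.52248309e-04,  9.00013179e+01]), 'qd': array([-0.01513456, -0.02960874,  0.10268432, -0.04345351, -0.00473121,
        0.02134385]), 'joint_efforts': array([ 2.95582031e-04, -5.21559227e+01,  4.65653265e+01,  1.59843208e-02,
        3.22321489e-05, -1.08333353e-05]), 'ee_pos': array([ 0.16814842, -0.52348223,  0.24766909]), 'tcp_rot': array([-1.79933498e+02, -3.50718416e-04,  1.78061165e+01]), 'wrist_force': array([0.12032968, 0.18589778, 0.02258737]), 'torque': array([ 0.01039136,  0.0114844 , -0.03785758]), 'opening': 0.0854789324248921}
[1.2697683  0.46768758 0.85497559] [-0.64997707 -0.37376087 -0.66168922]
[0.49296722 0.10527319 1.15367796] [ 0.09544713 -0.02158286 -0.99520049]
```

View pics/scene.png

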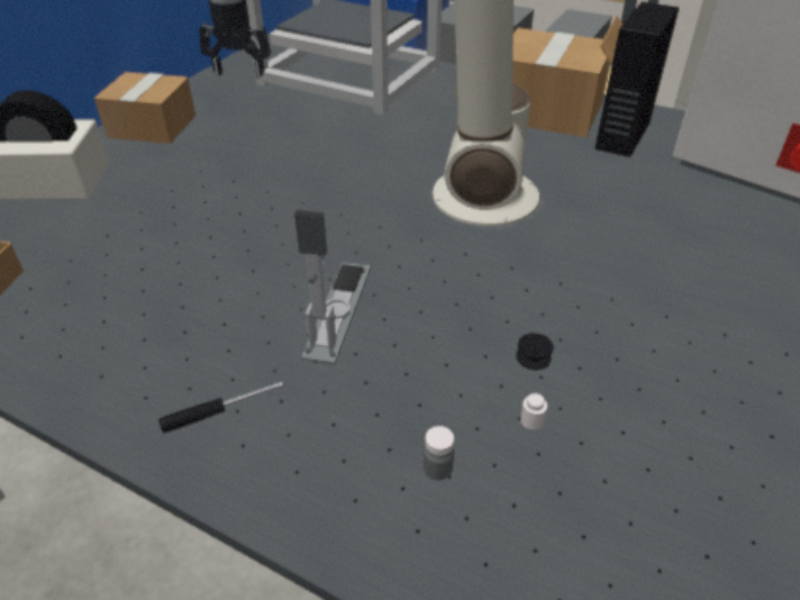

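View pics/top.png

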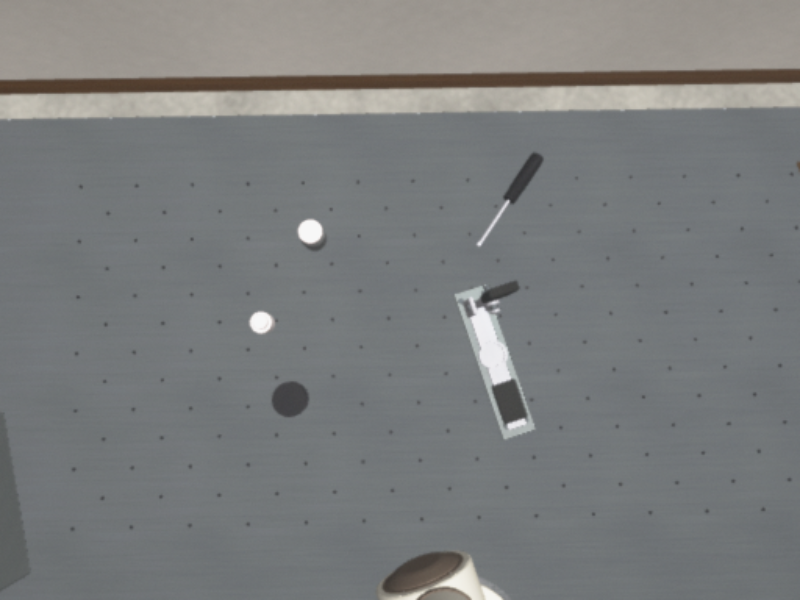

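The pictures show, in 800x600 pixels: the hub at top (261,322) and scene (534,410), the reel at top (290,398), the pot at top (311,232). The press nest is at top (492,353), with the hinge on the far side and the lever upright. Next I'll measure positions.

```bash
python3 - <<'E'
from h import *
d=np.load("c0.npz");A,B,bi,ai=d["a"],d["b"],d["bi"],d["ai"]
def g(W,u,v): return W[int(v*.64),int(u*.64)].round(4)
for n,u,v in [("hub",261,322),("pot",311,232),("reel",290,398),("nest",492,353),("sd tip",480,243),("sd end",538,156),("plate far-l",458,296),("far-r",486,290),("near-l",505,436),("near-r",533,428),("bench",400,400)]: print(n,g(B,u,v))
def sel(W,c,r,z0,z1):
    m=(np.hypot(W[...,0]-c[0],W[...,1]-c[1])<r)&(W[...,2]>z0)&(W[...,2]<z1); return W[m],m
for nm,W in(("top",B),("scene",A)):
    h=g(B,261,322)
    for z0,z1 in((.03,.046),(.046,.065)):
        p,m=sel(W,h,.05,z0,z1); (x,r)=cv2.minEnclosingCircle(p[:,:2].astype(np.float32)); print(nm,"hub",z0,len(p),np.median(p,0).round(4),np.round(x,4),round(r,4), p[:,2].max().round(4))
    n=g(B,492,353)
    p,m=sel(W,n,.25,.006,.018); rect=cv2.minAreaRect(p[:,:2].astype(np.float32)); print(nm,"plate",len(p),rect, cv2.boxPoints(rect).round(4).tolist())
    p,m=sel(W,n,.25,.1,.33); print(nm,"lever",len(p),np.median(p,0).round(4),p.min(0).round(4),p.max(0).round(4))
    for zz in np.arange(.1,.3,.02):
        q=p[abs(p[:,2]-zz)<.01]; 
        if len(q): print("  ",round(zz,2),len(q),q.mean(0).round(4),q.min(0).round(4),q.max(0).round(4))
    
b=cv2.resize(bi[170:290,280:350,::-1],None,fx=5,fy=5,interpolation=cv2.INTER_CUBIC)
a=cv2.resize(ai[125:240,170:250,::-1],None,fx=5,fy=5,interpolation=cv2.INTER_CUBIC)
H=max(a.shape[0],b.shape[0]);f=lambda i:cv2.copyMakeBorder(i,0,H-i.shape[0],0,0,0)
cv2.imwrite("pics/crop1.png",np.hstack([f(a),f(b)]))
E
```

```text
hub [0.5625 0.3141 0.0521]
pot [0.7123 0.2253 0.0753]
reel [0.4342 0.2704 0.0316]
nest [ 0.5038 -0.0813  0.0145]
sd tip [ 0.6995 -0.069   0.0128]
sd end [ 0.8548 -0.1772  0.0244]
plate far-l [ 0.6055 -0.0277  0.0048]
far-r [ 0.5975 -0.0513  0.1747]
near-l [ 0.3565 -0.1014  0.0093]
near-r [ 0.3713 -0.1516  0.0085]
bench [ 0.4223  0.0798 -0.0024]
top hub 0.03 66 [0.5602 0.3112 0.0406] [0.5632 0.3172] 0.0184 0.0444
top hub 0.046 78 [0.5639 0.3167 0.0521] [0.565  0.3184] 0.0144 0.057
top plate 1501 ((0.4942057132720947, -0.0926438570022583), (0.46356233954429626, 0.44524669647216797), 25.938749313354492) [[0.188400000333786, 0.006200000178068876], [0.3831999897956848, -0.39419999718666077], [0.800000011920929, -0.1914999932050705], [0.6053000092506409, 0.20890000462532043]]
top lever 274 [ 0.5812 -0.0543  0.2702] [ 0.5612 -0.0772  0.1006] [ 0.605  -0.0351  0.2882]
   0.1 6 [ 0.5812 -0.0478  0.1062] [ 0.5767 -0.0507  0.1006] [ 0.5871 -0.0458  0.1098]
   0.12 6 [ 0.5821 -0.0482  0.1242] [ 0.5777 -0.0558  0.1203] [ 0.5877 -0.0457  0.1284]
   0.14 8 [ 0.5817 -0.0477  0.139 ] [ 0.5767 -0.0516
[... 1386 characters left out ...]
.5907 -0.0512  0.1402] [ 0.577  -0.0635  0.1306] [ 0.597  -0.0427  0.1499]
   0.16 46 [ 0.5901 -0.049   0.161 ] [ 0.5626 -0.062   0.1501] [ 0.6085 -0.0425  0.1698]
   0.18 81 [ 0.5918 -0.0511  0.1784] [ 0.5627 -0.0629  0.1703] [ 0.6072 -0.0423  0.19  ]
   0.2 62 [ 0.5912 -0.0522  0.2   ] [ 0.5811 -0.0644  0.1902] [ 0.5968 -0.0429  0.2099]
   0.22 118 [ 0.5915 -0.0514  0.2205] [ 0.5769 -0.0734  0.2105] [ 0.5992 -0.0321  0.2299]
   0.24 126 [ 0.5912 -0.0506  0.2404] [ 0.5753 -0.0729  0.2306] [ 0.5995 -0.0332  0.25  ]
   0.26 132 [ 0.5919 -0.0516  0.2605] [ 0.5796 -0.0737  0.25  ] [ 0.6002 -0.031   0.27  ]
   0.28 139 [ 0.5897 -0.0517  0.2795] [ 0.5743 -0.0744  0.2703] [ 0.6    -0.0322  0.2863]
```

View pics/crop1.png

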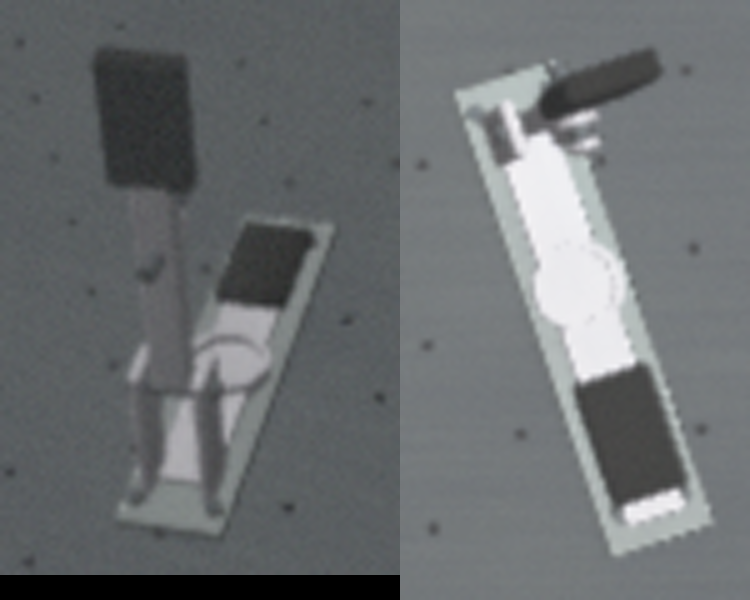

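The lever stands upright over the hinge. The press axis runs from hinge to nest to handle end, roughly towards the robot. I'll refine the hub, nest and axis estimates in the same camera frames.

```bash
cat >> h.py <<'E'
def to(target,yaw=None):
    """tool-frame shift and yaw turn from the measured pose to target"""
    o=monitor.get_obs();R=Rot.from_euler("xyz",o["tcp_rot"],degrees=True)
    print("pose",o["ee_pos"].round(4),o["tcp_rot"].round(2),"t",round(o["time"],2),"F",o["wrist_force"].round(2),"op",round(o["opening"],4))
    print("shift",R.inv().apply(np.array(target)-o["ee_pos"]).round(4))
    if yaw is not None: print("rotvec",(R.inv()*Rot.from_euler("xyz",[180,0,yaw],degrees=True)).as_rotvec(degrees=True).round(2))
E
python3 - <<'E'
from h import *
d=np.load("c0.npz")
n0=np.array([.504,-.081]);ax=np.array([-.948,-.317]);ay=np.array([.317,-.948])
for nm,k in(("top","b"),("scene","a")):
    W=d[k]; X=W[...,:2]-n0; s=X@ax; t=X@ay; z=W[...,2]
    bm=(abs(t)>.06)&(abs(t)<.12)&(abs(s)<.12); print(nm,"bench z",np.nanmedian(z[bm]).round(4))
    zb=np.nanmedian(z[bm]); z=z-zb
    # rim
    m=(np.hypot(s,t)<.032)&(z>.0175)&(z<.026); p=W[m]
    from scipy.optimize import least_squares
    f=lambda q:np.hypot(p[:,0]-q[0],p[:,1]-q[1])-.022
    r=least_squares(f,n0,loss="soft_l1",f_scale=.002); print("rim",m.sum(),"mean",p.mean(0).round(4),"fit",r.x.round(4),"minEnc",cv2.minEnclosingCircle(p[:,:2].astype(np.float32)))
    # bar axis
    m=(abs(t)<.035)&(s>.03)&(s<.16)&(z>.02); p=W[m]; print("grip low",m.sum(),p.mean(0).round(4),cv2.minAreaRect(p[:,:2].astype(np.float32)))
    m=(abs(t)<.05)&(s>-.075)&(s<.16)&(z>.004)&(z<.03); p=W[m]; print("plate",m.sum(),cv2.minAreaRect(p[:,:2].astype(np.float32)))
    # lever grip
    m=(abs(t)<.05)&(s<-.05)&(s>-.15)&(z>.2)
    p=W[m]; print("lever", cv2.minAreaRect(p[:,:2].astype(np.float32)),p[:,2].max())
    X=W[...,:2]-np.array([.566,.319]); zz=W[...,2]
    bm=(np.hypot(X[...,0],X[...,1])<.09)&(np.hypot(X[...,0],X[...,1])>.05); zb=np.nanmedian(zz[bm])
    m=(np.hypot(X[...,0],X[...,1])<.03)&(zz-zb>.049);p=W[m];print("cap",m.sum(),p.mean(0).round(4),"benchz",zb.round(4))
    m=(np.hypot(X[...,0],X[...,1])<.03)&(zz-zb>.035);p=W[m];print("hub",m.sum(),p.mean(0).round(4),cv2.minEnclosingCircle(p[:,:2].astype(np.float32)))
to([.565,.319,.12],18.5)
E
```

```text
top bench z 0.0007
rim 100 mean [ 0.5012 -0.0821  0.0208] fit [ 0.4997 -0.0836] minEnc ((0.5052215456962585, -0.08025752007961273), 0.030487095937132835)
grip low 412 [ 0.4186 -0.1082  0.0263] ((0.42223867774009705, -0.1073993369936943), (0.07732994854450226, 0.04410510137677193), 16.04338264465332)
plate 1783 ((0.4639260768890381, -0.09494276344776154), (0.23357480764389038, 0.09347314387559891), 17.699655532836914)
lever ((0.5850960612297058, -0.056459929794073105), (0.013620097190141678, 0.043026503175497055), 17.411569595336914) 0.2882336666625309
cap 65 [0.5639 0.3174 0.0526] benchz 0.0002
hub 141 [0.5632 0.3158 0.0467] ((0.5631972551345825, 0.3171660304069519), 0.018383560702204704)
scene bench z -0.001
rim 58 mean [ 0.4947 -0.0775  0.0189] fit [ 0.5012 -0.0799] minEnc ((0.501659095287323, -0.08236207067966461), 0.026462450623512268)
grip low 229 [ 0.4231 -0.1033  0.0243] ((0.4196179211139679, -0.10505896806716919), (0.07559700310230255, 0.04387295991182327), 17.444169998168945)
plate 843 ((0.46495768427848816, -0.08730722963809967), (0.22898925840854645, 0.08203162252902985), 23.67591094970703)
lever ((0.5892592668533325, -0.05306903272867203), (0.01718326285481453, 0.043758686631917953), 20.34775161743164) 0.28625765978607304
cap 74 [0.5669 0.3204 0.0515] benchz -0.0006
hub 163 [0.5705 0.3209 0.0453] ((0.5673022270202637, 0.32000502943992615), 0.017543915659189224)
pose [ 0.1681 -0.5235  0.2477] [-179.93   -0.     17.81] t 0.1 F [0.12 0.19 0.02] op 0.0855
shift [ 0.6355 -0.6806  0.1285]
rotvec [-0.07 -0.   -0.69]
```

```bash

python3 -m handwheel '[[0.01,-0.01,0,0,0,0],[0.025,-0.027,0,0,0,0],[0.026,-0.028,0,0,0,0],[0.026,-0.028,0,0,0,0],[0.026,-0.028,0,0,0,0],[0.026,-0.028,0,0,0,0],[0.026,-0.028,0,0,0,0],[0.026,-0.028,0,0,0,0]]' 1 30
python3 -m handwheel '[[0.026,-0.028,0,0,0,0],[0.026,-0.028,0,0,0,0],[0.026,-0.028,0,0,0,0],[0.026,-0.028,0,0,0,0],[0.026,-0.028,0,0,0,0],[0.026,-0.028,0,0,0,0],[0.026,-0.028,0,0,0,0],[0.026,-0.028,0,0,0,0]]'
python3 -m handwheel '[[0.026,-0.028,0,0,0,0],[0.026,-0.028,0,0,0,0],[0.026,-0.028,0.01,0,0,0],[0.026,-0.028,0.02,0,0,0],[0.026,-0.028,0.02,0,0,0],[0.026,-0.028,0.02,0,0,0],[0.026,-0.028,0.02,0,0,0],[0.015,-0.015,0.01,0,0,0]]'
python3 -c "
from h import *
to([.5655,.319,.10],17.6)"
```

```text
time: 0.77
ee_pos: [0.2875, -0.2683, 0.2481]
tcp_rot: [-180.0, -0.0, 17.8]
wrist_force: [1.2, -0.2, 0.2]
opening: 0.0853
time: 1.43
ee_pos: [0.4171, 0.0089, 0.2482]
tcp_rot: [180.0, -0.0, 17.8]
wrist_force: [1.5, -0.9, -0.4]
opening: 0.0857
time: 2.1
ee_pos: [0.5497, 0.2274, 0.1484]
tcp_rot: [-178.2, 0.2, 21.7]
wrist_force: [0.2, 0.3, 0.9]
opening: 0.0856
pose [0.5497 0.2274 0.1484] [-178.17    0.2    21.71] t 2.1 F [0.22 0.32 0.87] op 0.0856
shift [ 0.0487 -0.0776  0.0508]
rotvec [-1.82  0.26  4.11]
```

```bash

python3 -m handwheel '[[0.01,-0.016,0.008,0,0,0],[0.01,-0.016,0.008,0,0,0],[0.01,-0.016,0.008,0,0,0],[0.01,-0.016,0.008,0,0,0],[0.008,-0.012,0.008,0,0,0],[0,0,0.0,0,0,0],[0,0,0,0,0,0],[0,0,0,0,0,0]]'
python3 - <<'E'
from h import *
to([.5655,.319,.10],17.6)
a=snap("scene");b=snap("top")
A=a["img"][180:300,270:430,::-1];B=b["img"][130:290,60:260,::-1]
f=lambda i:cv2.resize(i,(400,300),interpolation=cv2.INTER_CUBIC)
cv2.imwrite("pics/h1.png",np.hstack([f(A),f(cv2.resize(B,(200,150)))]))
E
```

```text
time: 2.77
ee_pos: [0.5767, 0.2841, 0.1154]
tcp_rot: [-176.8, 0.0, 24.9]
wrist_force: [0.5, 0.1, 0.1]
opening: 0.0853
pose [0.5767 0.2841 0.1154] [-1.7678e+02  3.0000e-02  2.4940e+01] t 2.77 F [0.48 0.07 0.13] op 0.0853
shift [ 0.0045 -0.0355  0.0174]
rotvec [-3.21  0.24  7.34]
```

View pics/h1.png

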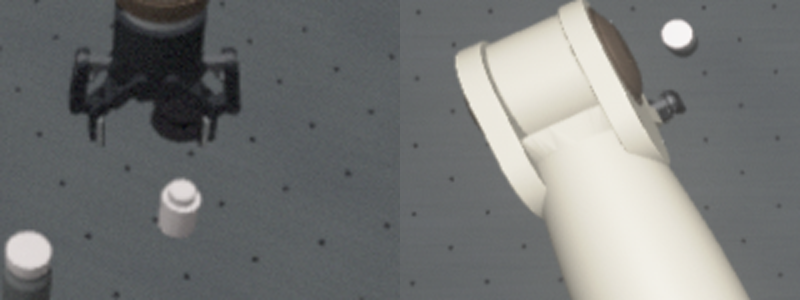

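The picture shows the arm short of the hub and slightly tilted, with the hub at panel (180,208). I'll check the joints for a limit.

```bash
python3 -c "
from h import *
o=monitor.get_obs();print(o['q'].round(2),o['qd'].round(2))"
```

```text
[ 24.87  17.14   9.45  82.29   3.22 179.94] [-0.01 -0.22  0.04 -0.06  0.06  0.03]
```

Joint 6 is at its 180° limit, since q6 = q1 + 180 − yaw. I'll pick at yaw 40° and turn back to 17.5° on the way to the press.

```bash
python3 - <<'E'
from h import *
to([.5655,.319,.10],40)
E
python3 -m handwheel '[[0,0,0,0,0,-5],[0,0,0,-1,0,-5],[0,0,0,-1,0,-5],[0,0,0,-1.2,0,0],[0,0,0,0,0,0],[0,0,0,0,0,0],[0,0,0,0,0,0],[0,0,0,0,0,0]]'
python3 - <<'E'
from h import *
to([.5655,.319,.10],40)
E
```

```text
pose [0.577 0.284 0.116] [-1.7678e+02 -3.0000e-02  2.4930e+01] t 2.87 F [-0.02 -0.16 -0.16] op 0.0853
shift [ 0.0043 -0.0356  0.018 ]
rotvec [ -3.2   -0.45 -15.07]
time: 3.53
ee_pos: [0.5769, 0.2844, 0.1153]
tcp_rot: [180.0, -0.6, 39.9]
wrist_force: [-0.4, 0.2, 0.0]
opening: 0.0855
pose [0.5769 0.2844 0.1153] [179.95  -0.65  39.86] t 3.53 F [-0.39  0.24  0.05] op 0.0855
shift [ 0.0132 -0.0339  0.0154]
rotvec [ 0.05 -0.65 -0.14]
```

```bash

python3 -m handwheel '[[0.003,-0.008,0.003,0,-0.6,0],[0.003,-0.008,0.004,0,0,0],[0.003,-0.008,0.004,0,0,0],[0.003,-0.008,0.004,0,0,0],[0.001,-0.002,0,0,0,0],[0,0,0,0,0,0],[0,0,0,0,0,0],[0,0,0,0,0,0]]'
python3 - <<'E'
from h import *
a=snap("scene","h2full.png")
to([.5655,.319,.028],40)
A=a["img"][170:290,270:430,::-1]
cv2.imwrite("pics/h2.png",cv2.resize(A,(640,480),interpolation=cv2.INTER_CUBIC))
E
```

```text
time: 4.2
ee_pos: [0.5652, 0.3189, 0.1004]
tcp_rot: [179.9, -0.1, 39.9]
wrist_force: [-0.4, 0.2, 0.1]
opening: 0.0853
pose [0.5653 0.3188 0.1005] [ 1.7993e+02 -6.0000e-02  3.9930e+01] t 4.25 F [-0.46  0.57 -0.22] op 0.0859
shift [ 0.0003 -0.0001  0.0725]
rotvec [ 0.07 -0.06 -0.07]
```

View pics/h2.png

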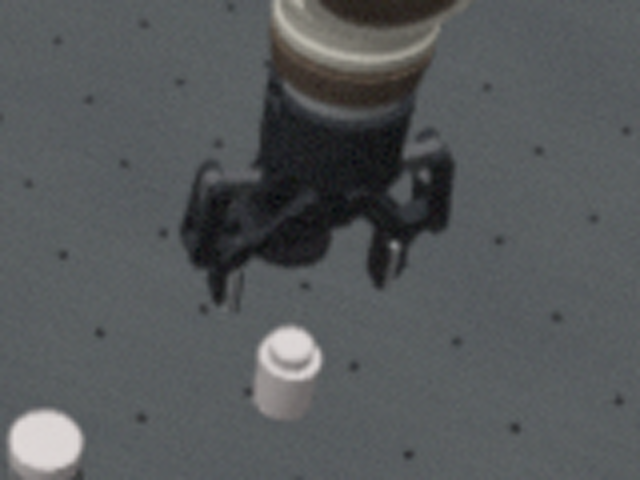

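Picture: the hub (288,370) lies centred under the two fingertips (225,300) and (388,275). Next I descend and grip.

```bash

python3 -m handwheel '[[0,0,0.01,0,0,0],[0,0,0.012,0,0,0],[0,0,0.012,0,0,0],[0,0,0.012,0,0,0],[0,0,0.012,0,0,0],[0,0,0.009,0,0,0],[0,0,0.006,0,0,0],[0,0,0.0,0,0,0]]'
python3 -m handwheel '[[0,0,0,0,0,0],[0,0,0,0,0,0],[0,0,0,0,0,0],[0,0,0,0,0,0],[0,0,0,0,0,0],[0,0,0,0,0,0],[0,0,0,0,0,0],[0,0,0,0,0,0]]' -1 30
python3 -m handwheel '[[0,0,0,0,0,0],[0,0,0,0,0,0],[0,0,0,0,0,0],[0,0,0,0,0,0],[0,0,0,0,0,0],[0,0,0,0,0,0],[0,0,0,0,0,0],[0,0,0,0,0,0]]'
```

```text
time: 4.92
ee_pos: [0.5644, 0.3185, 0.0252]
tcp_rot: [180.0, 0.1, 39.9]
wrist_force: [-0.0, 0.4, -0.6]
opening: 0.0854
time: 5.58
ee_pos: [0.5655, 0.3192, 0.028]
tcp_rot: [179.9, -0.1, 40.0]
wrist_force: [-1.1, 0.9, 6.8]
opening: 0.0342
time: 6.25
ee_pos: [0.5655, 0.3192, 0.028]
tcp_rot: [179.9, -0.1, 40.0]
wrist_force: [-1.9, 0.7, 5.5]
opening: 0.0343
```

```bash

python3 -m handwheel '[[0,0,-0.005,0,0,0],[0,0,-0.015,0,0,0],[0,0,-0.02,0,0,0],[-0.008,0.005,-0.02,0,0,0],[-0.016,0.01,-0.02,0,0,0],[-0.02,0.013,-0.012,0,0,0],[-0.02,0.013,0,0,0,0],[-0.02,0.013,0,0,0,0]]'
python3 -m handwheel '[[-0.02,0.013,0,0,0,0],[-0.02,0.013,0,0,0,0],[-0.02,0.013,0,0,0,0],[-0.02,0.013,0,0,0,0],[-0.014,0.006,0,0,0,0],[0,0,0,0,0,4],[0,0,0,0,0,6],[0,0,0,0,0,6]]'
python3 -m handwheel '[[0,0,0,0,0,6],[0,0,0,0,0,0.4],[0,0,0,0,0,0],[0,0,0,0,0,0],[0,0,0,0,0,0],[0,0,0,0,0,0],[0,0,0,0,0,0],[0,0,0,0,0,0]]'
python3 - <<'E'
from h import *
to([.501,-.082,.12],17.5)
to([.501,-.022,.12],17.5)
E
```

```text
time: 6.92
ee_pos: [0.5351, 0.2228, 0.1199]
tcp_rot: [179.9, -0.1, 40.0]
wrist_force: [0.5, -0.3, -2.8]
opening: 0.0343
time: 7.58
ee_pos: [0.5002, 0.1185, 0.1191]
tcp_rot: [180.0, -0.0, 23.6]
wrist_force: [0.0, 0.3, -2.4]
opening: 0.0345
time: 8.25
ee_pos: [0.5005, 0.1188, 0.1191]
tcp_rot: [180.0, -0.1, 17.6]
wrist_force: [-0.3, 0.2, -2.1]
opening: 0.0343
pose [0.5005 0.1188 0.1191] [ 1.7996e+02 -6.0000e-02  1.7580e+01] t 8.25 F [-0.28  0.17 -2.08] op 0.0343
shift [-0.0602  0.1916 -0.0008]
rotvec [ 0.04 -0.06  0.08]
pose [0.5005 0.1188 0.1191] [ 1.7996e+02 -6.0000e-02  1.7580e+01] t 8.25 F [-0.28  0.17 -2.08] op 0.0343
shift [-0.042   0.1344 -0.0008]
rotvec [ 0.04 -0.06  0.08]
```

```bash

python3 -m handwheel '[[-0.005,0.015,0,0,0,0],[-0.009,0.028,0,0,0,0],[-0.01,0.032,0,0,0,0],[-0.01,0.032,0,0,0,0],[-0.01,0.032,0,0,0,0],[-0.009,0.028,0,0,0,0],[-0.006,0.021,0,0,0,0],[-0.001,0.003,0,0,0,0]]'
python3 -m handwheel '[[0,0,0.005,0,0,0],[0,0,0.008,0,0,0],[0,0,0.008,0,0,0],[0,0,0.008,0,0,0],[0,0,0,0,0,0],[0,0,0,0,0,0],[0,0,0,0,0,0],[0,0,0,0,0,0]]'
python3 - <<'E'
from h import *
to([.501,-.082,.09],17.5)
a=snap("scene");b=snap("top");np.savez("c1.npz",a=cloud(a),b=cloud(b),ai=a["img"],bi=b["img"])
o=monitor.get_obs();p=o["ee_pos"]
W=cloud(a);m=(np.hypot(W[...,0]-p[0],W[...,1]-p[1])<.03)&(a["img"].min(-1)>140)&(W[...,2]>.045)&(W[...,2]<.13)
q=W[m];print(m.sum(),q.mean(0).round(4),q.min(0).round(4),q.max(0).round(4))
A=a["img"][130:250,170:330,::-1];B=b["img"][150:270,250:410,::-1]
f=lambda i:cv2.resize(i,(400,300),interpolation=cv2.INTER_CUBIC)
cv2.imwrite("pics/n1.png",np.hstack([f(A),f(B)]))
E
```

```text
time: 8.92
ee_pos: [0.5008, -0.0845, 0.1193]
tcp_rot: [179.9, -0.1, 17.4]
wrist_force: [-0.2, -0.7, -2.1]
opening: 0.0341
time: 9.58
ee_pos: [0.5011, -0.0812, 0.0906]
tcp_rot: [179.9, -0.1, 17.6]
wrist_force: [-0.2, -0.1, -1.7]
opening: 0.0346
pose [ 0.5011 -0.0812  0.0906] [ 1.7995e+02 -9.0000e-02  1.7570e+01] t 9.58 F [-0.15 -0.07 -1.74] op 0.0346
shift [-0.0004  0.0007  0.0006]
rotvec [ 0.05 -0.09  0.07]
84 [ 0.5066 -0.0791  0.1079] [ 0.4883 -0.0983  0.062 ] [ 0.5197 -0.0634  0.1171]
```

View pics/n1.png

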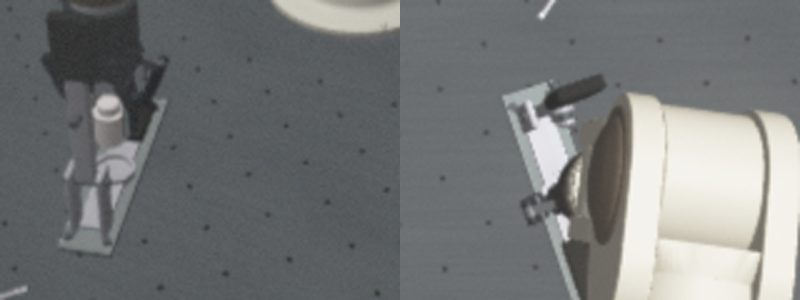

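Scene panel: the hub is held at (107,120), directly above the nest at (113,165), with the lever clear of the gripper. Relative estimates from both cameras put the right TCP at about (0.5013, −0.0807). I'm within 0.5 mm of that, so I lower with force checks.

```bash

python3 -m handwheel '[[0,0,0.006,0,0,0],[0,0,0.01,0,0,0],[0,0,0.01,0,0,0],[0,0,0.006,0,0,0],[0,0,0.003,0,0,0],[0,0,0,0,0,0],[0,0,0,0,0,0],[0,0,0,0,0,0]]'
python3 -m handwheel '[[0,0,0.002,0,0,0],[0,0,0.002,0,0,0],[0,0,0.001,0,0,0],[0,0,0.001,0,0,0],[0,0,0.001,0,0,0],[0,0,0.001,0,0,0],[0,0,0,0,0,0],[0,0,0,0,0,0]]'
python3 - <<'E'
from h import *
to([.5013,-.0807,.042],17.5)
E
```

```text
time: 10.35
ee_pos: [0.5012, -0.0815, 0.0556]
tcp_rot: [179.9, -0.1, 17.5]
wrist_force: [-0.4, -0.0, -2.5]
opening: 0.0343
time: 11.02
ee_pos: [0.5009, -0.0814, 0.0472]
tcp_rot: [180.0, -0.1, 17.5]
wrist_force: [-0.2, 0.5, -1.8]
opening: 0.0343
pose [ 0.5009 -0.0814  0.0472] [ 1.7996e+02 -6.0000e-02  1.7550e+01] t 11.02 F [-0.18  0.53 -1.79] op 0.0343
shift [ 0.0006 -0.0006  0.0052]
rotvec [ 0.04 -0.06  0.05]
```

```bash

python3 -m handwheel '[[0,0,0.0005,0,0,0],[0,0,0.0005,0,0,0],[0,0,0.0005,0,0,0],[0,0,0.0005,0,0,0],[0,0,0,0,0,0],[0,0,0,0,0,0],[0,0,0,0,0,0],[0,0,0,0,0,0]]'
```

```text
time: 11.68
ee_pos: [0.501, -0.0814, 0.0453]
tcp_rot: [180.0, -0.1, 17.5]
wrist_force: [-0.2, 0.5, -1.9]
opening: 0.0345
```

Below the rim top without contact, so it is going in.

```bash

python3 -m handwheel '[[0,0,0.0005,0,0,0],[0,0,0.0005,0,0,0],[0,0,0.0005,0,0,0],[0,0,0.0005,0,0,0],[0,0,0.0005,0,0,0],[0,0,0,0,0,0],[0,0,0,0,0,0],[0,0,0,0,0,0]]'
python3 -m handwheel '[[0,0,0.0005,0,0,0],[0,0,0.0005,0,0,0],[0,0,0,0,0,0],[0,0,0,0,0,0],[0,0,0,0,0,0],[0,0,0,0,0,0],[0,0,0,0,0,0],[0,0,0,0,0,0]]'
```

```text
time: 12.35
ee_pos: [0.501, -0.0815, 0.0428]
tcp_rot: [180.0, -0.1, 17.5]
wrist_force: [-0.7, -0.6, -2.3]
opening: 0.0348
time: 13.02
ee_pos: [0.5011, -0.0814, 0.042]
tcp_rot: [180.0, -0.1, 17.5]
wrist_force: [-2.0, 1.1, 4.3]
opening: 0.0344
```

Floor contact at the expected height, 4 N. Release and retreat.

```bash

python3 -m handwheel '[[0,0,0,0,0,0],[0,0,0,0,0,0],[0,0,0,0,0,0],[0,0,0,0,0,0],[0,0,0,0,0,0],[0,0,0,0,0,0],[0,0,0,0,0,0],[0,0,0,0,0,0]]' 0.7
python3 -m handwheel '[[0,0,-0.003,0,0,0],[0,0,-0.01,0,0,0],[0,0,-0.02,0,0,0],[0,0,-0.02,0,0,0],[0,0,-0.02,0,0,0],[0,0,-0.02,0,0,0],[0,0,-0.005,0,0,0],[0,0,0,0,0,0]]'
python3 -m handwheel '[[-0.015,0,0,0,0,0],[-0.03,0,0,0,0,0],[-0.03,0,-0.01,0,0,0],[-0.03,0,-0.02,0,0,0],[-0.02,0,-0.03,0,0,0],[0,0,-0.03,0,0,0],[0,0,-0.03,0,0,0],[0,0,-0.02,0,0,0]]' -1 30
python3 - <<'E'
from h import *
a=snap("scene");b=snap("top")
to([.585+.06,-.055+.018,.31],17.5)
for nm,c in(("top",b),("scene",a)):
    W=cloud(c); m=(np.hypot(W[...,0]-.501,W[...,1]+.081)<.03)&(W[...,2]>.058)&(W[...,2]<.075);q=W[m]; 
    if m.sum(): print(nm,"cap",m.sum(),q.mean(0).round(4),q[:,2].max().round(4))
A=a["img"][130:250,170:330,::-1];B=b["img"][150:270,250:410,::-1]
f=lambda i:cv2.resize(i,(400,300),interpolation=cv2.INTER_CUBIC)
cv2.imwrite("pics/n2.png",np.hstack([f(A),f(B)]))
E
```

```text
time: 13.68
ee_pos: [0.501, -0.0814, 0.0417]
tcp_rot: [180.0, -0.1, 17.5]
wrist_force: [0.6, -0.5, -0.9]
opening: 0.0724
time: 14.35
ee_pos: [0.5018, -0.0815, 0.1419]
tcp_rot: [179.9, -0.2, 17.5]
wrist_force: [0.2, 0.3, -1.2]
opening: 0.0722
time: 15.02
ee_pos: [0.3812, -0.1192, 0.2814]
tcp_rot: [179.9, -0.1, 17.5]
wrist_force: [0.2, 0.0, -0.3]
opening: -0.0002
pose [ 0.3821 -0.1193  0.2819] [179.84  -0.24  17.53] t 15.12 F [-0.4   0.1  -0.94] op 0.0001
shift [ 0.2756  0.0008 -0.027 ]
rotvec [ 0.16 -0.24  0.03]
top cap 85 [ 0.4995 -0.0824  0.0655] 0.0698
scene cap 57 [ 0.5039 -0.0784  0.0639] 0.0683
```

View pics/n2.png

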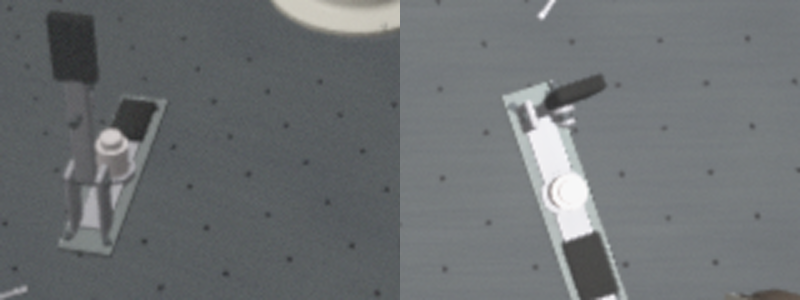

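The hub stands in the nest: in the top panel its cap is at (570,190), concentric with the rim. Cap-top height reads about 65 mm against 66.5 mm expected seated and 72.5 mm if it sat on the rim. Next I take the closed gripper over and behind the lever.

```bash

python3 -m handwheel '[[0,0,-0.02,0,0,0],[0,0,-0.03,0,0,0],[0.01,0,0,0,0,0],[0.02,0,0,0,0,0],[0.03,0,0,0,0,0],[0.035,0,0,0,0,0],[0.035,0,0,0,0,0],[0.035,0,0,0,0,0]]' -1
python3 -m handwheel '[[0.035,0,0,0,0,0],[0.035,0,0,0,0,0],[0.025,0,0,0,0,0],[0.015,0,0,0,0,0],[0,0,0,0,0,0],[0,0,0,0,0,0],[0,0,0,0,0,0],[0,0,0,0,0,0]]'
python3 - <<'E'
from h import *
to([.5868+.06*.9537,-.0542+.06*.3007,.269],17.5)
o=monitor.get_obs();print(o["q"].round(1))
E
```

```text
time: 15.78
ee_pos: [0.5403, -0.0685, 0.3277]
tcp_rot: [-180.0, 0.0, 17.5]
wrist_force: [-0.5, -0.2, 0.7]
opening: 0.0
time: 16.45
ee_pos: [0.643, -0.0364, 0.3299]
tcp_rot: [180.0, -0.1, 17.5]
wrist_force: [1.1, -0.2, 1.2]
opening: 0.0001
pose [ 0.643  -0.0364  0.3299] [ 1.7996e+02 -6.0000e-02  1.7530e+01] t 16.45 F [ 1.05 -0.23  1.2 ] op 0.0001
shift [0.001  0.     0.0609]
rotvec [ 0.04 -0.06  0.03]
[ -3.2  22.6  40.5 107.9  -0.  159.2]
```

```bash

python3 -m handwheel '[[0,0,0.008,0,0,0],[0,0,0.016,0,0,0],[0,0,0.016,0,0,0],[0,0,0.014,0,0,0],[0,0,0.007,0,0,0],[0,0,0,0,0,0],[0,0,0,0,0,0],[0,0,0,0,0,0]]'
python3 -m handwheel '[[-0.004,0,0,0,0,0],[-0.008,0,0,0,0,0],[-0.008,0,0,0,0,0],[-0.006,0,0,0,0,0],[-0.005,0,0,0,0,0],[-0.003,0,0,0,0,0],[0,0,0,0,0,0],[0,0,0,0,0,0]]'
python3 -m handwheel '[[-0.001,0,0,0,0,0],[-0.001,0,0,0,0,0],[-0.001,0,0,0,0,0],[-0.001,0,0,0,0,0],[-0.001,0,0,0,0,0],[-0.001,0,0,0,0,0],[0,0,0,0,0,0],[0,0,0,0,0,0]]'
python3 - <<'E'
from h import *
to([.5868+.018*.9537,-.0542+.018*.3007,.269],17.5)
a=snap("scene");b=snap("top")
A=a["img"][90:210,150:310,::-1];B=b["img"][150:270,250:410,::-1]
f=lambda i:cv2.resize(i,(400,300),interpolation=cv2.INTER_CUBIC)
cv2.imwrite("pics/l1.png",np.hstack([f(A),f(B)]))
E
```

```text
time: 17.12
ee_pos: [0.6437, -0.0363, 0.2703]
tcp_rot: [179.9, -0.2, 17.5]
wrist_force: [0.8, -0.2, 0.2]
opening: 0.0002
time: 17.78
ee_pos: [0.6113, -0.0464, 0.2691]
tcp_rot: [180.0, -0.1, 17.5]
wrist_force: [0.2, -0.7, 0.0]
opening: -0.0002
time: 18.45
ee_pos: [0.6055, -0.0482, 0.2689]
tcp_rot: [180.0, -0.1, 17.5]
wrist_force: [0.7, 0.3, 0.1]
opening: 0.0001
pose [ 0.6055 -0.0482  0.2689] [ 1.7996e+02 -7.0000e-02  1.7540e+01] t 18.45 F [0.72 0.32 0.07] op 0.0001
shift [-0.0017  0.0001 -0.0001]
rotvec [ 0.04 -0.07  0.04]
```

View pics/l1.png

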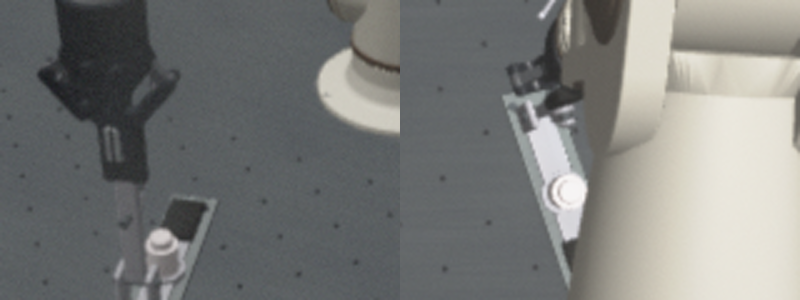

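The closed fingers, at (115,150) in the left panel, sit centred behind the lever's grip. I start the arc slowly.

```bash

python3 -m handwheel '[[-0.003,0,0,0,0,0],[-0.005,0,0,0,0,0],[-0.0075,0,0.0003,0,0,0],[-0.0075,0,0.0004,0,0,0],[-0.0075,0,0.0006,0,0,0],[-0.0075,0,0.001,0,0,0],[-0.0073,0,0.0014,0,0,0],[-0.0073,0,0.0017,0,0,0]]'
cat > arc.py <<'E'
from h import *
def st():
    o=monitor.get_obs(); h=np.array([.5868,-.0542]);ux=-np.array([.9537,.3007])
    U=(o["ee_pos"][:2]-h)@ux*1e3; C=np.array([U+11,(o["ee_pos"][2]-.097)*1e3])
    r=np.hypot(*C); r2=np.sqrt(r*r-49); th=np.degrees(np.arctan2(C[0],C[1])+np.arctan2(7,r2))
    print("C",C.round(1),"r",round(r2,1),"theta",round(th,1),"F",o["wrist_force"].round(1),"Fu",round(o["wrist_force"][:2]@ux,1),"t",round(o["time"],2))
    for t in (th+5,th+10,th+15,th+20):
        a=np.radians(t);n=np.array([172*np.sin(a)-7*np.cos(a),172*np.cos(a)+7*np.sin(a)]);print(round(t,1),"tx,tz",(-(n-C)).round(1))
st()
E
python3 arc.py
```

```text
time: 19.22
ee_pos: [0.5546, -0.0642, 0.2634]
tcp_rot: [180.0, -0.1, 17.5]
wrist_force: [1.2, 2.2, -0.6]
opening: 0.0003
C [ 44.7 166.4] r 172.2 theta 17.4 F [ 1.2  2.2 -0.6] Fu -1.8 t 19.22
22.4 tx,tz [-14.3   4.7]
27.4 tx,tz [-28.1  10.4]
32.4 tx,tz [-41.5  17.4]
37.4 tx,tz [-54.1  25.5]
```

```bash

python3 -m handwheel '[[-0.0072,0,0.0022,0,0,0],[-0.0071,0,0.0025,0,0,0],[-0.007,0,0.0027,0,0,0],[-0.0069,0,0.003,0,0,0],[-0.0067,0,0.0034,0,0,0],[-0.0066,0,0.0036,0,0,0],[-0.0064,0,0.0039,0,0,0],[-0.0062,0,0.0042,0,0,0]]'
python3 -m handwheel '[[-0.0061,0,0.0044,0,0,0],[-0.0059,0,0.0047,0,0,0],[-0.0056,0,0.005,0,0,0],[-0.0054,0,0.0052,0,0,0],[-0.0052,0,0.0054,0,0,0],[-0.0049,0,0.0057,0,0,0],[-0.0047,0,0.0058,0,0,0],[-0.0045,0,0.0061,0,0,0]]'
python3 arc.py
python3 - <<'E'
from h import *
a=snap("scene")
cv2.imwrite("pics/l2.png",cv2.resize(a["img"][100:250,150:350,::-1],(600,450),interpolation=cv2.INTER_CUBIC))
E
```

```text
time: 19.88
ee_pos: [0.5032, -0.0806, 0.2375]
tcp_rot: [179.9, -0.1, 17.5]
wrist_force: [0.5, 0.5, 2.8]
opening: 0.0001
time: 20.55
ee_pos: [0.4631, -0.0933, 0.1949]
tcp_rot: [180.0, -0.1, 17.5]
wrist_force: [-0.1, -1.1, 4.0]
opening: 0.0005
C [140.7  97.9] r 171.3 theta 57.5 F [-0.1 -1.1  4. ] Fu 0.4 t 20.55
62.5 tx,tz [-8.6 12.3]
67.5 tx,tz [-15.5  25.7]
72.5 tx,tz [-21.2  39.5]
77.5 tx,tz [-25.7  53.9]
```

View pics/l2.png

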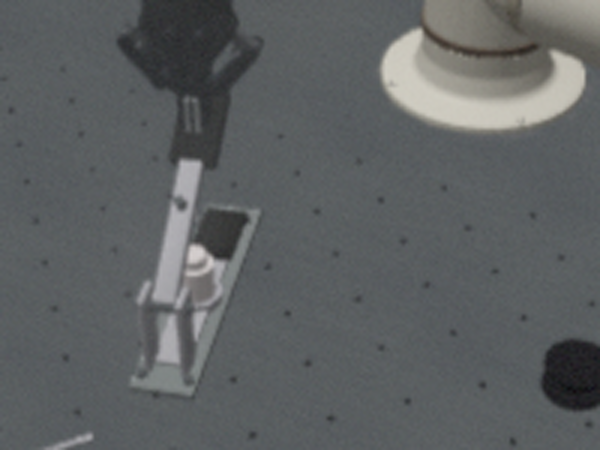

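The lever follows the tool down, with the fingers on the grip at (195,130) and the hub still standing at (200,270). Continue, slowing before cap contact.

```bash

python3 -m handwheel '[[-0.0044,0,0.006,0,0,0],[-0.0042,0,0.0063,0,0,0],[-0.0036,0,0.006,0,0,0],[-0.0028,0,0.0055,0,0,0],[-0.0025,0,0.005,0,0,0],[-0.002,0,0.0045,0,0,0],[-0.0012,0,0.0037,0,0,0],[-0.0005,0,0.0025,0,0,0]]'
python3 arc.py
python3 -m handwheel '[[-0.0007,0,0.002,0,0,0],[-0.0007,0,0.002,0,0,0],[-0.0007,0,0.002,0,0,0],[-0.0005,0,0.0015,0,0,0],[-0.0003,0,0.001,0,0,0],[0,0,0,0,0,0],[0,0,0,0,0,0],[0,0,0,0,0,0]]'
python3 arc.py
```

```text
time: 21.27
ee_pos: [0.4429, -0.0997, 0.1555]
tcp_rot: [180.0, -0.0, 17.5]
wrist_force: [-1.7, 1.3, 4.8]
opening: -0.0003
C [161.9  58.5] r 172.0 theta 72.5 F [-1.7  1.3  4.8] Fu 1.3 t 21.27
77.5 tx,tz [-4.5 14.3]
82.5 tx,tz [-7.7 29. ]
87.5 tx,tz [-9.6 43.9]
92.5 tx,tz [-10.2  58.9]
time: 21.93
ee_pos: [0.4407, -0.1005, 0.1476]
tcp_rot: [179.9, -0.1, 17.5]
wrist_force: [-2.1, 0.8, 3.5]
opening: 0.0002
C [164.2  50.6] r 171.7 theta 75.2 F [-2.1  0.8  3.5] Fu 1.7 t 21.93
80.2 tx,tz [-4.1 14.5]
85.2 tx,tz [-6.6 29.3]
90.2 tx,tz [-7.8 44.2]
95.2 tx,tz [-7.7 59.2]
```

```bash

python3 -m handwheel '[[-0.0003,0,0.001,0,0,0],[-0.0003,0,0.001,0,0,0],[-0.0003,0,0.001,0,0,0],[-0.0002,0,0.001,0,0,0],[0,0,0,0,0,0],[0,0,0,0,0,0],[0,0,0,0,0,0],[0,0,0,0,0,0]]'
python3 -m handwheel '[[-0.0003,0,0.001,0,0,0],[-0.0003,0,0.001,0,0,0],[-0.0002,0,0.001,0,0,0],[-0.0002,0,0.001,0,0,0],[0,0,0,0,0,0],[0,0,0,0,0,0],[0,0,0,0,0,0],[0,0,0,0,0,0]]'
python3 -m handwheel '[[-0.0002,0,0.0005,0,0,0],[-0.0001,0,0.0005,0,0,0],[-0.0001,0,0.0005,0,0,0],[-0.0001,0,0.0005,0,0,0],[0,0,0,0,0,0],[0,0,0,0,0,0],[0,0,0,0,0,0],[0,0,0,0,0,0]]'
python3 arc.py
```

```text
time: 22.6
ee_pos: [0.4396, -0.1008, 0.1435]
tcp_rot: [180.0, -0.1, 17.5]
wrist_force: [-2.0, -0.5, 3.1]
opening: -0.0001
time: 23.27
ee_pos: [0.4387, -0.1011, 0.1395]
tcp_rot: [180.0, -0.1, 17.5]
wrist_force: [-2.2, -0.7, 4.8]
opening: -0.0001
time: 23.93
ee_pos: [0.4382, -0.1012, 0.1375]
tcp_rot: [180.0, -0.1, 17.5]
wrist_force: [-2.4, -1.2, 4.0]
opening: -0.0
C [166.8  40.5] r 171.5 theta 78.7 F [-2.4 -1.2  4. ] Fu 2.6 t 23.93
83.7 tx,tz [-3.4 14.6]
88.7 tx,tz [-5.  29.6]
93.7 tx,tz [-5.2 44.6]
98.7 tx,tz [-4.2 59.6]
```

```bash

for i in 1 2 3; do python3 -m handwheel '[[-0.0001,0,0.0005,0,0,0],[-0.0001,0,0.0005,0,0,0],[-0.0001,0,0.0005,0,0,0],[-0.0001,0,0.0005,0,0,0],[0,0,0,0,0,0],[0,0,0,0,0,0],[0,0,0,0,0,0],[0,0,0,0,0,0]]' | grep -E "ee|force"; done
python3 arc.py | head -2
```

```text
ee_pos: [0.4378, -0.1013, 0.1355]
wrist_force: [-1.5, -1.1, 4.5]
ee_pos: [0.4375, -0.1014, 0.1335]
wrist_force: [-2.8, -0.5, 3.2]
ee_pos: [0.4371, -0.1016, 0.1315]
wrist_force: [-2.7, -1.0, 3.6]
C [168.   34.5] r 171.4 theta 80.7 F [-2.7 -1.   3.6] Fu 2.8 t 25.93
85.7 tx,tz [-3.  14.7]
```

```bash

for i in 1 2 3; do python3 -m handwheel '[[-0.0002,0,0.0005,0,0,0],[-0.0001,0,0.0005,0,0,0],[-0.0001,0,0.0005,0,0,0],[-0.0001,0,0.0005,0,0,0],[0,0,0,0,0,0],[0,0,0,0,0,0],[0,0,0,0,0,0],[0,0,0,0,0,0]]' | grep -E "ee|force"; done
python3 arc.py | head -2
```

```text
ee_pos: [0.4367, -0.1017, 0.1295]
wrist_force: [-0.9, 0.3, 3.9]
ee_pos: [0.4362, -0.1019, 0.1275]
wrist_force: [-0.3, 1.0, 3.7]
ee_pos: [0.4358, -0.102, 0.1255]
wrist_force: [1.3, 0.8, 4.4]
C [169.4  28.5] r 171.6 theta 82.8 F [1.3 0.8 4.4] Fu -1.5 t 27.93
87.8 tx,tz [-2.2 14.9]
```

```bash

for i in 1 2 3; do python3 -m handwheel '[[-0.0001,0,0.0005,0,0,0],[-0.0001,0,0.0005,0,0,0],[0,0,0.0005,0,0,0],[0,0,0.0005,0,0,0],[0,0,0,0,0,0],[0,0,0,0,0,0],[0,0,0,0,0,0],[0,0,0,0,0,0]]' | grep -E "ee|force"; done
python3 arc.py | head -2
```

```text
ee_pos: [0.4355, -0.1021, 0.1238]
wrist_force: [1.0, 1.8, 7.4]
ee_pos: [0.4354, -0.1022, 0.1222]
wrist_force: [-0.3, 2.3, 10.8]
ee_pos: [0.4351, -0.1022, 0.1206]
wrist_force: [-2.2, 2.4, 14.0]
C [170.1  23.6] r 171.6 theta 84.4 F [-2.2  2.4 14. ] Fu 1.4 t 29.93
89.4 tx,tz [-1.9 14.9]
```

Contact came at z≈0.1253 and the force is rising towards the peak. Now 1 mm steps.

```bash

for i in 1 2; do python3 -m handwheel '[[-0.0001,0,0.0002,0,0,0],[0,0,0.0002,0,0,0],[0,0,0.0002,0,0,0],[0,0,0.0002,0,0,0],[0,0,0.0002,0,0,0],[0,0,0,0,0,0],[0,0,0,0,0,0],[0,0,0,0,0,0]]' | grep -E "ee|force"; done
python3 arc.py | head -1
```

```text
ee_pos: [0.4351, -0.1023, 0.1197]
wrist_force: [-2.4, 2.3, 14.7]
ee_pos: [0.4349, -0.1023, 0.1187]
wrist_force: [-1.7, 2.2, 14.5]
C [170.3  21.7] r 171.5 theta 85.1 F [-1.7  2.2 14.5] Fu 0.9 t 31.27
```

```bash

for i in 1 2 3; do python3 -m handwheel '[[-0.0001,0,0.0002,0,0,0],[0,0,0.0002,0,0,0],[0,0,0.0002,0,0,0],[0,0,0.0002,0,0,0],[0,0,0.0002,0,0,0],[0,0,0,0,0,0],[0,0,0,0,0,0],[0,0,0,0,0,0]]' | grep -E "ee|force"; done
python3 arc.py | head -1
```

```text
ee_pos: [0.4348, -0.1024, 0.1174]
wrist_force: [-0.8, 2.0, 11.1]
ee_pos: [0.4345, -0.1024, 0.1155]
wrist_force: [0.6, 0.9, 3.3]
ee_pos: [0.4344, -0.1024, 0.1144]
wrist_force: [-1.1, 0.1, 4.6]
C [170.8  17.4] r 171.6 theta 86.5 F [-1.1  0.1  4.6] Fu 1.0 t 33.27
```

It has given, with force back to the baseline of about 4 N. I follow gently in smaller steps until a slight rise shows the cap is home.

```bash

for i in 1 2 3; do python3 -m handwheel '[[0,0,0.0002,0,0,0],[0,0,0.0002,0,0,0],[0,0,0.0002,0,0,0],[0,0,0.0002,0,0,0],[0,0,0,0,0,0],[0,0,0,0,0,0],[0,0,0,0,0,0],[0,0,0,0,0,0]]' | grep -E "ee|force"; done
python3 arc.py | head -1
```

```text
ee_pos: [0.4345, -0.1024, 0.1136]
wrist_force: [-3.5, -0.2, 4.8]
ee_pos: [0.4346, -0.1024, 0.1129]
wrist_force: [-2.8, -1.0, 5.2]
ee_pos: [0.4346, -0.1024, 0.1122]
wrist_force: [-3.9, -0.8, 5.8]
C [170.6  15.2] r 171.2 theta 87.2 F [-3.9 -0.8  5.8] Fu 4.0 t 35.27
```

```bash

for i in 1 2; do python3 -m handwheel '[[-0.0001,0,0.0002,0,0,0],[0,0,0.0002,0,0,0],[0,0,0.0002,0,0,0],[0,0,0,0,0,0],[0,0,0,0,0,0],[0,0,0,0,0,0],[0,0,0,0,0,0],[0,0,0,0,0,0]]' | grep -E "ee|force"; done
python3 arc.py | head -1
```

```text
ee_pos: [0.4346, -0.1024, 0.1119]
wrist_force: [-4.1, 0.6, 8.5]
ee_pos: [0.4346, -0.1024, 0.1116]
wrist_force: [-4.9, 0.1, 9.8]
C [170.7  14.6] r 171.2 theta 87.4 F [-4.9  0.1  9.8] Fu 4.7 t 36.6
```

Force starts rising steeply again at about 9.8 N, so the cap is home. Ease off and follow the lever back up.

```bash

python3 -m handwheel '[[0,0,-0.001,0,0,0],[0,0,-0.002,0,0,0],[0.0003,0,-0.004,0,0,0],[0.0006,0,-0.005,0,0,0],[0.001,0,-0.006,0,0,0],[0.0014,0,-0.007,0,0,0],[0.0018,0,-0.007,0,0,0],[0.0019,0,-0.007,0,0,0]]'
python3 arc.py|head -1
python3 -m handwheel '[[0.0021,0,-0.0072,0,0,0],[0.0026,0,-0.0071,0,0,0],[0.003,0,-0.007,0,0,0],[0.0034,0,-0.0067,0,0,0],[0.0038,0,-0.0065,0,0,0],[0.0042,0,-0.0063,0,0,0],[0.0045,0,-0.006,0,0,0],[0.0047,0,-0.0059,0,0,0]]'
python3 arc.py|head -1
python3 -m handwheel '[[0.0049,0,-0.0057,0,0,0],[0.0051,0,-0.0055,0,0,0],[0.0053,0,-0.0053,0,0,0],[0.0055,0,-0.005,0,0,0],[0.0057,0,-0.0048,0,0,0],[0.0059,0,-0.0047,0,0,0],[0.006,0,-0.0045,0,0,0],[0.0061,0,-0.0044,0,0,0]]'
python3 arc.py|head -1
```

```text
time: 37.27
ee_pos: [0.4416, -0.1002, 0.1509]
tcp_rot: [179.9, -0.1, 17.6]
wrist_force: [3.7, 0.6, 2.6]
opening: -0.0
C [163.3  53.9] r 171.8 theta 74.1 F [3.7 0.6 2.6] Fu -3.7 t 37.27
time: 37.93
ee_pos: [0.4681, -0.0917, 0.2032]
tcp_rot: [180.0, -0.0, 17.5]
wrist_force: [-0.2, -2.2, 3.3]
opening: 0.0001
C [135.5 106.2] r 172.0 theta 54.2 F [-0.2 -2.2  3.3] Fu 0.8 t 37.93
time: 38.6
ee_pos: [0.511, -0.078, 0.2427]
tcp_rot: [180.0, -0.1, 17.6]
wrist_force: [1.7, -0.2, -0.6]
opening: 0.0
C [ 90.4 145.7] r 171.3 theta 34.2 F [ 1.7 -0.2 -0.6] Fu -1.6 t 38.6
```

```bash

python3 -m handwheel '[[0.0064,0,-0.004,0,0,0],[0.0066,0,-0.0037,0,0,0],[0.0068,0,-0.0033,0,0,0],[0.0069,0,-0.003,0,0,0],[0.007,0,-0.0026,0,0,0],[0.0072,0,-0.0022,0,0,0],[0.0073,0,-0.0018,0,0,0],[0.0073,0,-0.0016,0,0,0]]'
python3 arc.py|head -1
python3 -m handwheel '[[0.0073,0,-0.0012,0,0,0],[0.0072,0,-0.001,0,0,0],[0.007,0,-0.0008,0,0,0],[0.006,0,-0.0006,0,0,0],[0.005,0,0,0,0,0],[0.004,0,0,0,0,0],[0.003,0,0,0,0,0],[0.003,0,0,0,0,0]]'
python3 arc.py|head -1
```

```text
time: 39.27
ee_pos: [0.5639, -0.0614, 0.2651]
tcp_rot: [179.9, -0.1, 17.5]
wrist_force: [0.8, -0.0, 0.7]
opening: -0.0002
C [ 35.  168.1] r 171.5 theta 14.1 F [ 0.8 -0.   0.7] Fu -0.8 t 39.27
time: 39.93
ee_pos: [0.6039, -0.0487, 0.2683]
tcp_rot: [180.0, -0.0, 17.5]
wrist_force: [-0.9, 0.4, -0.3]
opening: 0.0002
C [ -7.  171.3] r 171.3 theta 0.0 F [-0.9  0.4 -0.3] Fu 0.7 t 39.93
```

Back off, rise clear and move away over the top so the cameras see the press.

```bash

python3 -m handwheel '[[0.005,0,0,0,0,0],[0.01,0,0,0,0,0],[0.015,0,0,0,0,0],[0.01,0,-0.005,0,0,0],[0,0,-0.015,0,0,0],[0,0,-0.02,0,0,0],[0,0,-0.02,0,0,0],[0,0,-0.005,0,0,0]]'
python3 -m handwheel '[[0,-0.015,0,0,0,0],[0,-0.03,0,0,0,0],[0,-0.03,0,0,0,0],[0,-0.03,0,0,0,0],[0,-0.03,0,0,0,0],[0,-0.03,0,0,0,0],[-0.01,-0.02,0,0,0,0],[-0.03,-0.01,0,0,0,0]]'
python3 -m handwheel '[[-0.03,0,0,0,0,0],[-0.03,0,0,0,0,0],[-0.03,0,0,0,0,0],[-0.03,0,0,0,0,0],[-0.03,0,0,0,0,0],[-0.03,0,0,0,0,0],[-0.02,0,0,0,0,0],[0,0,0,0,0,0]]'
python3 - <<'E'
from h import *
a=snap("scene");b=snap("top");d=np.load("c0.npz")
for nm,c,k in(("top",b,"b"),("scene",a,"a")):
    W=cloud(c);W0=d[k];z=W[...,2];h=lambda W:np.hypot(W[...,0]-.501,W[...,1]+.081)
    m=(h(W)<.011)&(z>.052)&(z<.08);q=W[m];print(nm,"cap",m.sum(),np.median(q,0).round(4) if m.sum() else "")
    rr=h(W);m=(rr>.0145)&(rr<.017)&(z>.045)&(z<.08);print("  flat",m.sum(),np.median(W[m],0).round(4))
    for n,p in(("lever",(.587,-.054)),("pot",(.712,.225)),("reel",(.434,.27)),("sd",(.78,-.12))):
        f=lambda W:W[(np.hypot(W[...,0]-p[0],W[...,1]-p[1])<(.12 if n=="sd" else .05))&(W[...,2]>(.2 if n=="lever" else .008))]
        x,x0=f(W),f(W0);print("  ",n,len(x),len(x0),(x.mean(0)-x0.mean(0)).round(4))
A=a["img"][90:240,150:350,::-1];B=b["img"][150:300,250:450,::-1]
g=lambda i:cv2.resize(i,(400,300),interpolation=cv2.INTER_CUBIC)
cv2.imwrite("pics/end.png",np.vstack([np.hstack([g(A),g(B)]),np.hstack([g(a["img"][:,:,::-1]),g(b["img"][:,:,::-1])])]))
E
```

```text
time: 40.6
ee_pos: [0.6419, -0.0366, 0.3365]
tcp_rot: [179.9, -0.2, 17.5]
wrist_force: [-0.4, -0.4, 0.8]
opening: 0.0
time: 41.27
ee_pos: [0.545, 0.1405, 0.3299]
tcp_rot: [-180.0, 0.1, 17.7]
wrist_force: [0.3, -0.4, 0.5]
opening: 0.0002
time: 41.93
ee_pos: [0.3509, 0.0764, 0.3332]
tcp_rot: [180.0, -0.1, 17.5]
wrist_force: [-0.1, 0.4, -0.4]
opening: 0.0001
top cap 55 [ 0.5007 -0.0811  0.0596]
  flat 28 [ 0.498  -0.0824  0.0547]
   lever 180 180 [ 0.     -0.     -0.0001]
   pot 264 267 [ 0.0001 -0.      0.0002]
   reel 396 397 [ 0.0001 -0.0001  0.0001]
   sd 394 388 [-0.0008  0.0008 -0.0003]
scene cap 33 [ 0.5036 -0.081   0.0571]
  flat 27 [ 0.5056 -0.0727  0.0527]
   lever 544 545 [0.0001 0.0001 0.0003]
   pot 566 563 [-0.0001 -0.     -0.0002]
   reel 312 311 [ 0.0001 -0.0002 -0.0002]
   sd 513 514 [-0.0001  0.0001  0.    ]
```

View pics/end.png

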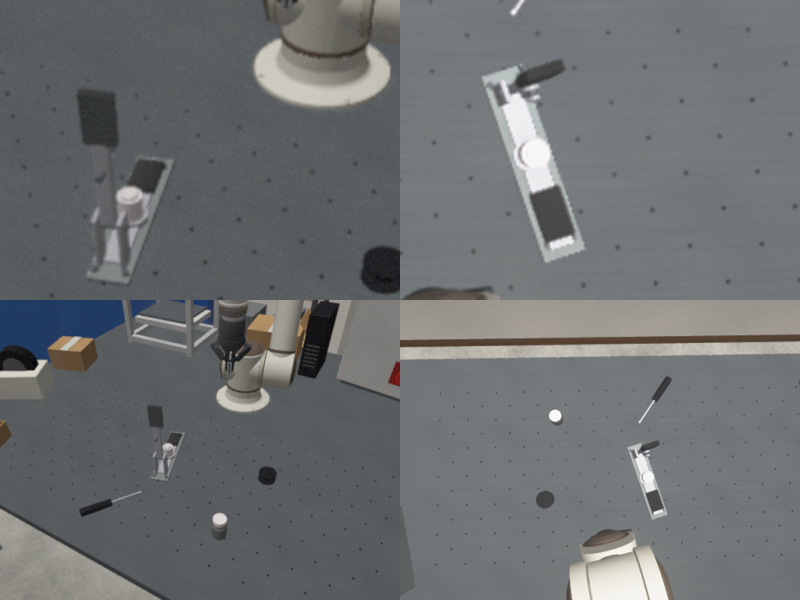

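The hub stands in the nest (top-right panel, (533,153)) with the cap about 5 mm proud: cap top 59.6 mm, shoulder 54.7 mm. The lever is back at its starting position, the other objects haven't moved, and the robot touches nothing. I'm handing in.

```bash
python3 -c "
from workcell import order
print(order.job_done())"
```

```text
the job is handed in; nothing more can be done
None
```

The hub stands fully down in the nest with its cap snapped home. The handle is back upright, and I handed the job in at about 42 s of the 72 s limit.

- **Placing:** I lowered the hub by its lower half until it touched the nest floor at the expected height, with about 4 N.
- **Pressing:** I pushed the upper handle down with the closed fingertips. Vertical force peaked at about 14.7 N, gave, and fell to 3–5 N. I followed on gently until it rose to about 10 N and the lever nearly stopped moving, then eased off. These forces are end-of-step readings, so brief values in between were not seen; none read near the 26 N limit.
- **Cap check:** The cap top is at 59.6 mm and the hub's shoulder at 54.7 mm in the top camera, about 4.9 mm proud against 5 mm when home. The scene camera gives 4.4 mm (57.1 mm and 52.7 mm), with absolute heights about 2 mm lower, which is within its calibration.
- **Bench check:** The lever returned to its starting position within 0.3 mm. The pot and reel are unmoved within 0.2 mm. For the screwdriver, the top camera showed a shift of about 1 mm and the scene camera about 0.1 mm. The arm never went near it, so I take that as depth noise.
- **Detour:** On the first approach to the hub the last joint reached its travel limit and the arm stopped short. I turned the gripper and picked the hub at a different angle, with nothing touched.

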